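# Bed the tube gauge plate on its kinematic base

## Robot

A 7-joint arm with a two-finger parallel gripper is mounted at the origin on the work surface. World frame = base frame: x ahead of the robot, y to its left, z up, the work surface at z = 0. Lengths are in mm, angles in rad, forces in N, time in s.
With the tool pointing down it reaches from about 350 to 900 mm from the base axis. Payload 7.2 kg.
Tool frame: the origin (TCP) lies at the centre of the arm's flange, where the gripper is bolted on; the fingertips stand 182 mm ahead of it and the grasp point (between the pads) lies ahead of it (bot.grasp_offset is the z of the grasp point in the tool frame, in mm); z points along the fingers, y is the line along which they close (so a half turn about z gives the same grasp; the last joint's range is limited). The gripper opens to 88 mm and grips with 3 to 60 N. Pads are 20 mm wide; open, the fingers measure 115 mm over their backs; the gripper's body (75 mm by 178 mm) begins 61 mm behind the grasp point.
Start: joints at [-1.218, 0.411, -0.013, 1.596, 0.006, 1.134, -0.082], TCP at [255.314, 570.471, 404.653] pointing down, gripper open.
Joint ranges: [-2.95, 2.95], [-0.29, 1.99], [-1.47, 1.44], [0.14, 2.54], [-1.03, 4.17], [0.13, 1.85], [-2.86, 2.86]. Speed limits (rad/s): [2.39, 2.39, 3.01, 3.01, 3.14, 3.14, 3.14].

## Interface

Orientations are given as a unit quaternion [x, y, z, w].
In Python, from rig import monitor, read_camera, camera_model, ticket, bot gives the robot as it stands.
- The arm moves only by the shell command python3 -m handwheel 'ROWS' [FORCE]. ROWS is JSON, a list of rows, each a list of 3 entries, a list of its own where there are three numbers: the shift along the tool's x, y, z in m, then the turn about the tool's z in rad, then the finger opening in m, from 0 to 0.0878. In form: [[[tx, ty, tz], spin, grip], ...]. A call has 1 to 5 rows; each row shifts and turns the commanded pose from where the row before left it, along the tool's axes as they then stand; what a row does not reach is not made up. A row lasts 1/10 s, in which the tool goes at most 50 mm and 8.59 degrees, less where a joint would pass 70% of its speed; a pose out of reach is approached as far as the arm can. A call is refused whole if a number of a shift passes 0.05 or a number of a turn 0.15, either way. A call with a gripper value outside its range is refused whole. The fingers move at their own pace and stop on an object; FORCE is the grip in N (left out, the last holds). Time passes only in rows, so rows that do not move let the fingers close. It gives the time, the measured TCP pose, the force, the opening and the grip force at its end, in the units of the state.
- monitor.sense(): the state, without advancing time (a new reading comes with each control period).
- read_camera(name): name is "scene" or "top" or "wrist"; returns the picture (420x560x3 uint8, red, green, blue); there is no depth.
- camera_model(name): a dict with "mtx" (3x3 intrinsics, pixels), "R" (3x3) and "t" (3): a world point X has camera coordinates R X + t; the wrist camera has in their place "T_tool_cam" (4x4, takes a point from camera to tool coordinates, whose origin is the TCP and whose axes are the flange's). Camera axes: x right, y down, z forward; pixel columns grow to the right and rows downward; lengths in mm; the calibration is good to about 2 mm. A picture is of the moment at which its call begins: read the wrist's pose just before it. camera_model takes no time and is no camera call.
- ticket.hand_in(): hands the job in; it is judged then, once.
The state is a dict: "t": time; "joint_positions": joint angles; "joint_velocities": joint speeds; "effort": joint torques, N m; "position": TCP position; "tool_rot": TCP orientation; "ft_force": force on the tool from outside, world axes, zero at the start; "moment": the same for the moment, N m; "gripper_width": opening from 0.0 (shut) to 1.0 (fully open); "finger_force": force on a finger pad.
Only numpy, scipy, OpenCV 4.12 (cv2) and the standard library are available. Lean on these libraries where they do the work, as an engineer would, in place of code of your own. Each camera call takes 0.05 s, during which the arm holds its last target. There are 200 camera calls.

## Task

Take the T-shaped gauge plate off its mat by its yellow handle and settle its three ball feet on the sprung blue-based fixture: the copper-marked foot in the cone, the blue-marked foot in the groove, the white-marked foot on the flat pad. The seat deck has been clamped somewhere along its trim slot, so slide the plate lightly along the groove and feel for the cone; when all three feet are down, push the plate down until the springs have given about 9 mm in all, with no more than 25 N on its feet, then let go and leave it sitting level and at rest. Leave the other things on the table where they are.

Things in the scene. Friction and masses are not known exactly. Their poses are not given: they have to be found in the camera images.
- handle (a point): centre of the yellow handle post of the gauge plate (loose, 0.4 kg). Post 26 x 26 mm, 55 mm tall; this point is 27.5 mm below its top, 30 mm above the 8 mm thick plate, 55 mm above the undersides of the feet. Plate axes: x from copper-marked to blue-marked foot, y to the white-marked foot, z up; post faces square to them. Ball centres from here: copper (-55,-27,-47), blue (55,-27,-47), white (0,53,-47) mm
- cone_foot (a point): centre of the ball foot (16 mm diameter) under the copper-marked lobe; axes as the plate's. The plate is a T of aluminium: a 134 x 24 mm bar along x, a 26 mm wide stem to +y, lobes 32 mm across over the feet
- groove_foot (a point): centre of the ball foot (16 mm diameter) under the blue-marked lobe; axes as the plate's
- flat_foot (a point): centre of the ball foot (16 mm diameter) under the white-marked lobe; axes as the plate's
- mat: black rubber mat, 190 x 170 x 4 mm, fixed, on which the plate stands at the start; origin at its underside
- base: fixed blue housing of the fixture, 260 (x) x 136 (y) x 22 (z) mm; origin on the table, at mid x; the housing reaches from y = -56 to +80 mm; z up. On it a seat deck (aluminium, 214 x 118 mm) is clamped anywhere within 24 mm either way along base x: this shift is not measured and does not give under the allowed forces. The plate fits only with its x and y along the base's
- seats (a point): the point of the base 60 mm above its origin (fixed, does not follow the deck); axes as the base's. In these axes, plus the unknown shift along x, the deck has in mm: a 45-degree cone, mouth 16 across, at (-55,-27); a 90-degree V groove along x, 16 wide, from x 5 to 107 at y -27, both sunk in a flat land at z 0, x -107 to 107, y -47 to -7; a flat pad at z -4.7, x -52 to 52, y 35 to 71
- deck (a joint): how far the deck has sunk on its springs, in m: 0 free, hard stop at 0.014; about 1.2 N per mm from the start, and the plate's weight alone sinks it about 3.3 mm. With the deck free, ball centres are 68 mm above the table on the land and 63.3 mm when seated. Let go with its feet within about 4 mm of the seats, the plate slides down into them by its weight
- elbow: bent copper pipe elbow, about 75 mm across and 23 mm high; a bystander; origin at its underside
- tee: copper pipe tee, 60 mm by 47 mm, 25 mm high; a bystander; origin at its underside
- coupling: copper pipe sleeve standing on end, 28 mm across, 32 mm high; a bystander; origin at its underside
- bottle: blue water bottle with a red cap, 66 mm across, 210 mm high; a bystander; origin at its underside
- brush: hand brush lying on the table; a bystander; origin at its underside
- tub: small clear tub of copper fittings, 110 x 90 x 50 mm; a bystander; origin at its underside
Things that resemble listed ones, but are neither listed nor needed, are in the scene too. What is shaped like the part that bears handle but green is not meant.

How it is judged (in metres and radians):
On the way:
1. all three feet in their seats and the plate pressed down so that the deck has sunk at least about 6.5 mm (((z of cone_foot in the frame of base between 0.047 and 0.0565 m and z of groove_foot in the frame of base between 0.047 and 0.0565 m and z of flat_foot in the frame of base between 0.047 and 0.0565 m and x of cone_foot in the frame of base between -0.082 and -0.028 m and y of cone_foot in the frame of base between -0.031 and -0.023 m and x of groove_foot in the frame of base between 0.028 and 0.082 m and y of groove_foot in the frame of base between -0.031 and -0.023 m and angle between handle's own z axis and vertical below 0.03 rad and value of joint deck below 0.0109 m) or (z of cone_foot in the frame of base between 0.047 and 0.0528 m and z of groove_foot in the frame of base between 0.047 and 0.0528 m and z of flat_foot in the frame of base between 0.047 and 0.0528 m and x of cone_foot in the frame of base between -0.082 and -0.028 m and y of cone_foot in the frame of base between -0.031 and -0.023 m and x of groove_foot in the frame of base between 0.028 and 0.082 m and y of groove_foot in the frame of base between -0.031 and -0.023 m and angle between handle's own z axis and vertical below 0.03 rad))), for 0.2 s.
At the end, for the whole second after the job is handed in: The plate rests by itself, level within 0.02 rad and still, with all three feet in their seats: copper in the cone, blue in the groove, white on the flat pad (ball centres 57.5 to 62.8 mm above the table, the copper and blue feet within 4 mm of the groove line), and the robot has let go (z of cone_foot in the frame of base between 0.0575 and 0.0628 m and z of groove_foot in the frame of base between 0.0575 and 0.0628 m and z of flat_foot in the frame of base between 0.0575 and 0.0628 m and x of cone_foot in the frame of base between -0.082 and -0.028 m and y of cone_foot in the frame of base between -0.031 and -0.023 m and x of groove_foot in the frame of base between 0.028 and 0.082 m and y of groove_foot in the frame of base between -0.031 and -0.023 m and angle between handle's own z axis and vertical below 0.02 rad and linear speed of plate below 0.01 m/s and angular speed of plate below 0.05 rad/s); the robot touches nothing.
It fails at once if the plate is forced against the fixture with more than 25 N summed over its feet (contact force between plate and base above 25 N).
It fails at once if a bystander is shoved more than 30 mm (distance of any of elbow, tee, coupling, bottle, brush, tub from where it was at the start of the episode above 0.03 m).
It also fails if it takes over 69 s, if anything falls off the work surface, if the arm or the gripper's body presses on something with over 40 N, if the wrist force passes 120 N, or if a joint passes its speed limit or range.

## Working session

There is one attempt and no reset: what is moved stays moved. The work goes in short steps, Python scripts to look and compute and a shell command to move; the robot and the scene stay as the last step left them, time stands still between calls to the robot, and variables do not carry over. Pictures are saved under pics/ and viewed, at most 10 in all, crops included, and the job is handed in when it is done.

```bash
mkdir -p pics; ls
python3 - <<'E'
from rig import monitor, read_camera, camera_model, ticket, bot
import cv2,numpy as np
s=monitor.sense();print(s); print(bot.grasp_offset)
for n in("scene","top"):
    im=read_camera(n);cv2.imwrite(f"pics/{n}0.png",im[:,:,::-1]);print(n,camera_model(n))
print(camera_model("wrist"))
E
```

```text
pics
{'t': 0.0, 'joint_positions': array([-1.21817852,  0.41193388, -0.01270385,  1.59703121,  0.00561209,
        1.13431905, -0.08219357]), 'joint_velocities': array([ 0.00059912, -0.00025924, -0.00069533, -0.0004862 ,  0.00071055,
        0.00121275,  0.00086819]), 'effort': array([-6.48965688e-04, -5.87945974e+01,  6.41192738e-01, -2.91070819e+01,
       -5.38876257e-02,  1.83401612e-02,  1.05664258e-04]), 'position': array([255.25604143, 570.26819166, 403.79297306]), 'tool_rot': array([ 2.08845729e-01,  9.77948248e-01, -8.20843010e-04, -1.07969974e-04]), 'ft_force': array([ 0.09131979, -0.16741814, -0.01009954]), 'moment': array([ 0.00723245,  0.00901446, -0.03116593]), 'finger_force': 0.0, 'gripper_width': 0.996456888542955}
163.3
scene {'mtx': array([[502.79926311,   0.        , 274.84626905],
       [  0.        , 502.79926311, 213.99224253],
       [  0.        ,   0.        ,   1.        ]]), 'R': array([[-0.48701608,  0.8733786 , -0.00501665],
       [ 0.52237003,  0.2866727 , -0.80308674],
       [-0.69996064, -0.3937367 , -0.59584102]]), 't': array([ 242.30733546, -182.1
[... 221 characters left out ...]
.99993649, -0.01091906],
       [-0.99247265, -0.00143248, -0.12245812],
       [ 0.1224347 ,  0.01117859, -0.99241361]]), 't': array([   2.74951825,  465.2634045 , 1146.79032076])}
{'mtx': array([[290.06228477,   0.        , 281.06947557],
       [  0.        , 290.06228477, 206.63344002],
       [  0.        ,   0.        ,   1.        ]]), 'T_tool_cam': array([[ 8.86969872e-05, -9.51800811e-01, -3.06716822e-01,
         8.43893554e+01],
       [ 9.99999890e-01,  2.25725697e-04, -4.11287921e-04,
        -6.01843792e-01],
       [ 4.60698045e-04, -3.06716752e-01,  9.51800726e-01,
         2.02634842e+01],
       [ 0.00000000e+00,  0.00000000e+00,  0.00000000e+00,
         1.00000000e+00]])}
```

View pics/top0.png

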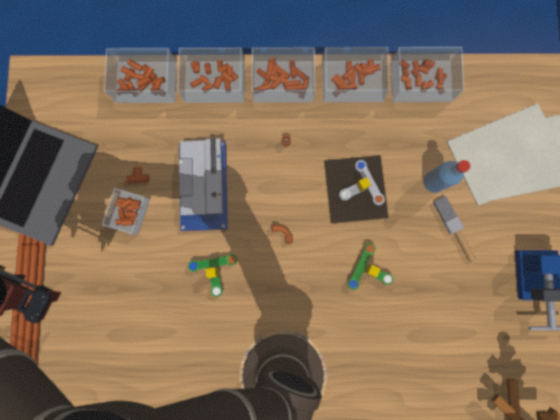

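View pics/scene0.png

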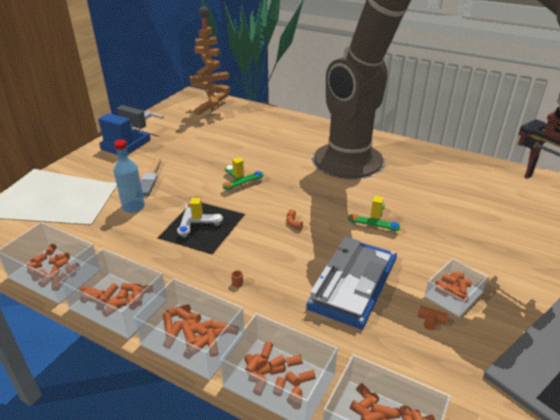

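The top view shows three T plates with yellow posts: green ones at (212,272) and (374,271), and the aluminium one on the black mat at (364,184). The aluminium one fits because it is not green and stands on the mat. Its copper mark is at (379,199), blue at (361,165) and white at (345,195). The blue fixture is at (203,183). I'll confirm both in one enlarged crop.

Run:
```python
import cv2,numpy as np
t=cv2.imread("pics/top0.png");s=cv2.imread("pics/scene0.png")
f=lambda im,x,y,w,h:cv2.resize(im[y:y+h,x:x+w],(400,400),interpolation=cv2.INTER_CUBIC)
cv2.imwrite("pics/crop.png",np.hstack([f(t,315,140,80,80),f(s,300,230,100,100)]))
cv2.imwrite("pics/crop2.png",f(t,153,133,100,100))
cv2.imwrite("pics/crop.png",np.hstack([cv2.resize(f(t,315,140,80,80),(260,260)),cv2.resize(f(s,300,230,100,100),(260,260)),cv2.resize(f(t,153,133,100,100),(260,260))]))
```

```text
(no output)
```

View pics/crop.png

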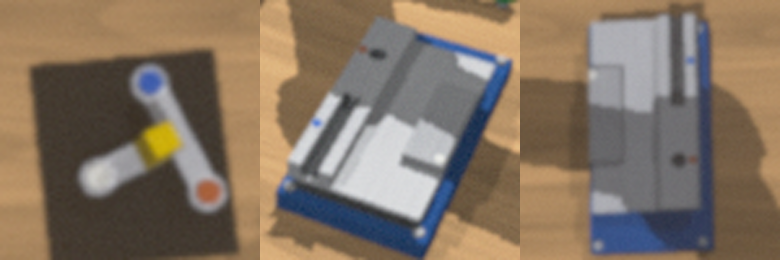

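The crop confirms the aluminium plate on the mat. The fixture's cone is at top-view pixel (214,194), with the groove up-image (+x) and the pad to the left (+y).

```bash
cat > h.py <<'E'
import numpy as np,cv2
from scipy.spatial.transform import Rotation as Rn
from rig import monitor, read_camera, camera_model, bot
def ray(n,uv,z,st=None):
    c=camera_model(n)
    d=np.linalg.inv(c["mtx"])@[uv[0],uv[1],1]
    if n=="wrist":
        T=c["T_tool_cam"];R=Rn.from_quat(st["tool_rot"]).as_matrix()
        o=R@T[:3,3]+st["position"];d=R@T[:3,:3]@d
    else: o=-c["R"].T@c["t"];d=c["R"].T@d
    return o+d*(z-o[2])/d[2]
def blobs(im,lo,hi,amin=4):
    m=cv2.inRange(cv2.cvtColor(im,cv2.COLOR_RGB2HSV),np.array(lo),np.array(hi))
    n,l,s,c=cv2.connectedComponentsWithStats(m)
    return [(c[i].round(1),s[i,4],s[i,:4]) for i in range(1,n) if s[i,4]>=amin]
def yaw(st): # direction of tool x in world
    M=Rn.from_quat(st["tool_rot"]).as_matrix();return M
E
python3 - <<'E'
from h import *
P=lambda *a:print(ray("top",a[:2],a[2]).round(1))
c,b,w=[ray("top",p,30) for p in((378.7,198.5),(361.2,165.2),(345.2,194.5))]
print(c,b,w,np.linalg.norm(c-b),np.degrees(np.arctan2(*(b-c)[[1,0]])))
print("handle~",(c+b)/2+27/80*(w-(c+b)/2))
for p in((183,227.2),(223.4,225.7),(223.4,143.4)):P(*p,22)
P(214.2,194.5,60)
s=monitor.sense();print(yaw(s).round(3))
E
```

```text
[ 497.02234832 -274.86265926   30.        ] [ 594.42022549 -226.88210201   30.        ] [ 508.52028253 -179.24705201   30.        ] 108.57476848460888 26.225975774343162
handle~ [ 533.16594793 -226.69883222   30.        ]
[414.2 286.6  22. ]
[418.7 170.4  22. ]
[661.8 175.3  22. ]
[503.3 192.2  60. ]
[[-0.913  0.408 -0.   ]
 [ 0.408  0.913 -0.001]
 [-0.    -0.001 -1.   ]]
```

```bash
python3 -m handwheel '[[[0,0,0],0.139,0.0878],[[0,0,0],0.139,0.0878],[[0,0,0],0.139,0.0878],[[0,0,0],0.139,0.0878],[[0,0,0],0.138,0.0878]]' 20
python3 -m handwheel '[[[-0.045,0.011,0],0,0.0878],[[-0.045,0.011,0],0,0.0878],[[-0.045,0.011,0],0,0.0878],[[-0.045,0.011,0],0,0.0878],[[-0.045,0.011,0],0,0.0878]]'
python3 -m handwheel '[[[-0.045,0.011,0],0,0.0878],[[-0.045,0.011,0],0,0.0878],[[-0.045,0.011,0],0,0.0878],[[-0.045,0.011,0],0,0.0878],[[-0.045,0.011,0],0,0.0878]]'
python3 -m handwheel '[[[0,0,0],0,0.0878],[[0,0,0],0,0.0878]]'
python3 - <<'E'
from h import *
import pickle
s=monitor.sense();im=read_camera("wrist");cv2.imwrite("pics/w1.png",im[:,:,::-1]);pickle.dump(s,open("s1.pkl","wb"))
M=yaw(s);print(s["position"],np.degrees(np.arctan2(M[1,1],M[0,1])),s["joint_positions"].round(2))
E
```

```text
t: 0.6
position: [255.2, 570.4, 404.2]
tool_rot: [0.531, 0.847, -0.0, 0.0]
ft_force: [-0.3, -0.0, -0.2]
gripper_width: 1.001
finger_force: 0.0
t: 1.1
position: [404.6, 391.0, 404.4]
tool_rot: [0.529, 0.849, -0.0, -0.0]
ft_force: [0.5, 0.1, 1.3]
gripper_width: 1.002
finger_force: 0.0
t: 1.6
position: [553.0, 213.3, 404.4]
tool_rot: [0.529, 0.849, -0.0, -0.0]
ft_force: [1.0, 0.3, -0.6]
gripper_width: 1.002
finger_force: 0.0
t: 1.8
position: [552.7, 213.7, 404.2]
tool_rot: [0.53, 0.848, -0.0, -0.0]
ft_force: [0.1, 0.1, -0.1]
gripper_width: 1.001
finger_force: 0.0
[552.69917476 213.70534816 404.1661    ] 25.956749566643463 [-0.68  0.36  0.3   1.7  -0.12  1.1   0.11]
```

View pics/w1.png

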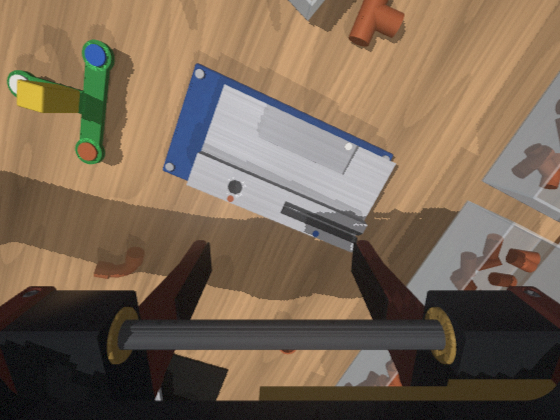

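The wrist view shows the cone at about (235,186), groove from (283,208) to (357,235), and housing screws at (199,74), (169,167) and (388,158).

Run:
```python
from h import *
import pickle
s=pickle.load(open("s1.pkl","rb"));im=cv2.imread("pics/w1.png")[:,:,::-1];g=cv2.cvtColor(im,cv2.COLOR_RGB2GRAY)
def cen(m,x,y,w,h):
    m=m[y:y+h,x:x+w];n,l,st,c=cv2.connectedComponentsWithStats(m.astype(np.uint8));i=1+np.argmax(st[1:,4]);return c[i]+[x,y],st[i]
R=lambda p,z:ray("wrist",p,z,s).round(1)
cone,_=cen(g<90,222,174,26,26);print("cone",cone,R(cone,60),_)
gr=cen(g<90,270,195,95,55);print("groove",gr,R(gr[0],60))
y,x=np.nonzero(g[195:250,275:365]<70);c=np.c_[x+275,y+195].astype(np.float32)
(cx,cy),wh,a=cv2.minAreaRect(c);print((cx,cy),wh,a)
for b in((199,74),(169,167),(388,158)):
    q,_=cen(g>190,b[0]-6,b[1]-6,13,13);print("screw",q,R(q,24))
bm=cv2.inRange(cv2.cvtColor(im,cv2.COLOR_RGB2HSV),(105,130,50),(125,255,255))[55:185,155:400]
y,x=np.nonzero(bm);h=cv2.convexHull(np.c_[x+155,y+55]);p=cv2.approxPolyDP(h,4,True)[:,0];print([(tuple(q),R(q,22)) for q in p])
for b in((231,198),(316,234),(349,147)):print("mark",R(b,60))
```

```text
cone [234.39837398 186.73170732] [502.4 193.2  60. ] [  6   7  13  13 123]
groove (array([326.52233364, 225.66636281]), array([  11,    7,   84,   48, 1097], dtype=int32)) [620.6 197.4  60. ]
(323.5000305175781, 228.0) (90.80502319335938, 20.055095672607422) 21.801410675048828Traceback (most recent call last):
  File "<stdin>", line 12, in <module>
  File "<stdin>", line 5, in cen
    return _wrapfunc(a, 'argmax', axis=axis, out=out, **kwds)
    return bound(*args, **kwds)
ValueError: attempt to get argmax of an empty sequence
```

Run:
```python
from h import *
import pickle
s=pickle.load(open("s1.pkl","rb"));im=cv2.imread("pics/w1.png")[:,:,::-1]
R=lambda p,z:ray("wrist",p,z,s).round(1)
q=[R(b,23) for b in((199,74),(169,167),(388,158))];print(q)
d=q[2]-q[0];print("yaw x",np.degrees(np.arctan2(d[1],d[0])));d=q[0]-q[1];print("yaw y",np.degrees(np.arctan2(-d[0],d[1])))
bm=cv2.inRange(cv2.cvtColor(im,cv2.COLOR_RGB2HSV),(105,130,40),(125,255,255));bm[:55]=0;bm[185:]=0;bm[:,:155]=0;bm[:,400:]=0
y,x=np.nonzero(bm);p=cv2.approxPolyDP(cv2.convexHull(np.c_[x,y].astype(np.int32)),4,True)[:,0];print([(tuple(map(int,q)),list(R(q,22))) for q in p])
for b in((231,198),(316,234),(349,147),(283,207),(357,235)):print("mark",R(b,60))
```

```text
[array([412.7, 286.2,  23. ]), array([417.3, 169.8,  23. ]), array([657.8, 299.4,  23. ])]
yaw x 3.08271872215588
yaw y 2.263088569657983
[((391, 155), [np.float64(659.5), np.float64(304.2), np.float64(22.0)]), ((186, 179), [np.float64(441.6), np.float64(164.3), np.float64(22.0)]), ((164, 170), [np.float64(412.6), np.float64(163.1), np.float64(22.0)]), ((196, 65), [np.float64(406.0), np.float64(293.4), np.float64(22.0)])]
mark [504.2 179.1  60. ]
mark [614.4 182.3  60. ]
mark [598.1 289.8  60. ]
mark [563.4 195.7  60. ]
mark [659.6 202.9  60. ]
```

```bash
python3 -m handwheel '[[[-0.039,-0.021,0],0,0.0878],[[-0.039,-0.021,0],0,0.0878],[[-0.039,-0.021,0],0,0.0878],[[-0.039,-0.021,0],0,0.0878],[[-0.039,-0.021,0],0,0.0878]]' >/dev/null
python3 -m handwheel '[[[-0.039,-0.021,0],0,0.0878],[[-0.039,-0.021,0],0,0.0878],[[-0.039,-0.021,0],0,0.0878],[[-0.038,-0.021,0.02],0,0.0878],[[-0.038,-0.021,0.03],0,0.0878]]'
python3 -m handwheel '[[[0,0,0],0,0.0878],[[0,0,0],0,0.0878]]' >/dev/null
python3 - <<'E'
from h import *
import pickle
s=monitor.sense();im=read_camera("wrist");cv2.imwrite("pics/w2.png",im[:,:,::-1]);pickle.dump(s,open("s2.pkl","wb"))
M=yaw(s);print(s["position"],np.degrees(np.arctan2(M[1,1],M[0,1])),s["joint_positions"].round(2))
for n,lo,hi in(("yel",(22,120,80),(35,255,255)),("blue",(105,120,60),(125,255,255)),("cop",(3,100,80),(14,255,255))):
    for b in blobs(im,lo,hi,60):
        z=86.5 if n=="yel" else 30
        print(n,b[0],b[1],ray("wrist",b[0],z,s).round(1))
E
```

```text
t: 2.85
position: [535.4, -223.6, 357.1]
tool_rot: [0.528, 0.85, 0.001, 0.002]
ft_force: [1.1, 1.1, -0.9]
gripper_width: 1.003
finger_force: 0.0
[ 534.69457437 -222.73359743  355.31465594] 26.1335601786717 [-0.04  0.4   0.46  1.79 -0.21  1.    0.96]
yel [ 32.6 111.5] 2485 [ 314.4 -235.2   86.5]
yel [276.8 205.2] 1059 [ 528.2 -219.5   86.5]
blue [28.3 45.3] 497 [ 257.1 -197.2   30. ]
blue [326.8 219.6] 275 [ 592.9 -226.4   30. ]
cop [500.6  62.8] 1427 [664.4 -14.   30. ]
cop [115.  139.1] 355 [ 354.6 -245.2   30. ]
cop [228.6 220.2] 286 [ 494.3 -275.6   30. ]
cop [190.3 252.4] 267 [ 469.9 -332.2   30. ]
cop [384.1 261.5] 62 [ 678.7 -242.7   30. ]
cop [548.7 292. ] 190 [ 880.9 -189.6   30. ]
cop [ 22.2 292.2] 61 [ 304.6 -473.4   30. ]
```

View pics/w2.png

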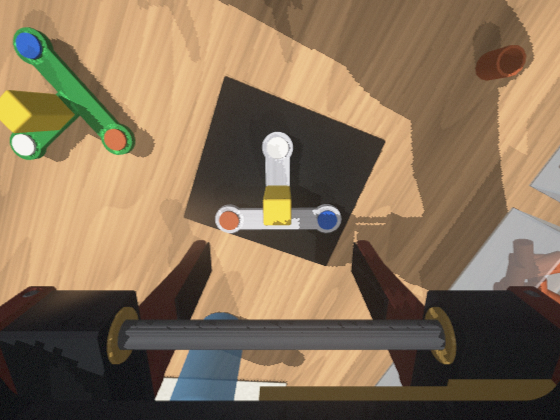

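The plate lies square to the fingers: copper mark (229,220), blue (327,220), white (277,147), post top about (277,212). I'll descend onto the post.

```bash
python3 -m handwheel '[[[-0.002,-0.0045,0.03],0.0,0.0878],[[0,0,0.03],0,0.0878],[[0,0,0.03],0,0.0878],[[0,0,0.03],0,0.0878],[[0,0,0.013],0,0.0878]]' >/dev/null
python3 -m handwheel '[[[0,0,0],0,0.0878],[[0,0,0],0,0.06],[[0,0,0],0,0.04],[[0,0,0],0,0.03]]' 10
python3 -m handwheel '[[[0,0,0],0,0.01],[[0,0,0],0,0.01],[[0,0,0],0,0.01],[[0,0,0],0,0.01],[[0,0,0],0,0.01]]' 40
python3 -m handwheel '[[[0,0,-0.004],0,0.01],[[0,0,-0.016],0,0.01],[[0,0,-0.02],0,0.01],[[0,0,0],0,0.01],[[0,0,0],0,0.01]]'
python3 - <<'E'
from h import *
s=monitor.sense();M=yaw(s);print(s["position"],np.degrees(np.arctan2(M[1,1],M[0,1])),s["ft_force"],s["moment"])
im=read_camera("wrist");cv2.imwrite("pics/w3.png",im[:,:,::-1])
E
```

```text
t: 4.0
position: [532.0, -227.5, 224.6]
tool_rot: [0.529, 0.849, 0.0, 0.001]
ft_force: [-0.5, 0.7, -0.1]
gripper_width: 0.765
finger_force: 0.0
t: 4.5
position: [531.5, -227.5, 223.2]
tool_rot: [0.529, 0.849, 0.0, -0.0]
ft_force: [1.8, 1.1, 0.9]
gripper_width: 0.309
finger_force: 2.2
t: 5.0
position: [531.3, -227.2, 262.9]
tool_rot: [0.529, 0.849, 0.0, -0.0]
ft_force: [0.3, 1.4, -4.6]
gripper_width: 0.293
finger_force: 40.0
[ 531.33326501 -227.24765263  262.87170723] 26.136736906226872 [ 0.31017816  1.39598763 -4.64216792] [ 0.02493183  0.11920182 -0.02033683]
```

View pics/w3.png

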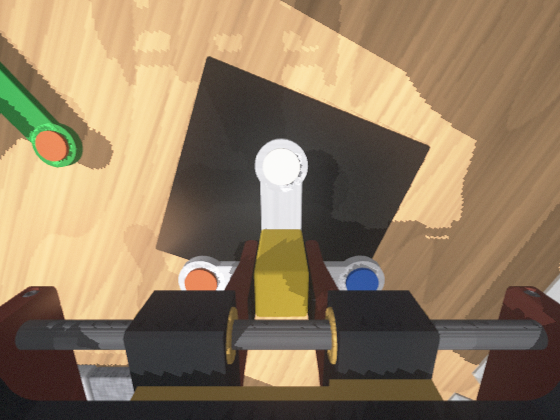

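Gripped and lifted. Next I'll turn to the base's yaw (about 2.4°), raise and carry over.

```bash
python3 -m handwheel '[[[0,0,-0.015],0.083,0.01],[[0,0,-0.015],0.083,0.01],[[0,0,-0.015],0.083,0.01],[[0,0,-0.015],0.083,0.01],[[0,0,0],0.082,0.01]]' >/dev/null
python3 -m handwheel '[[[0.02,0.002,0],0,0.01],[[0.04,0.004,0],0,0.01],[[0.045,0.004,0],0,0.01],[[0.045,0.005,0],0,0.01],[[0.045,0.005,0],0,0.01]]' >/dev/null
python3 -m handwheel '[[[0.045,0.005,0],0,0.01],[[0.045,0.005,0],0,0.01],[[0.045,0.005,0],0,0.01],[[0.045,0.004,0],0,0.01],[[0.04,0.004,0],0,0.01]]' >/dev/null
python3 -m handwheel '[[[0.02,0,0],0,0.01],[[0.013,0,0],0,0.01],[[0,0,0],0,0.01],[[0,0,0],0,0.01],[[0,0,0],0,0.01]]'
python3 - <<'E'
from h import *
s=monitor.sense();M=yaw(s);print(s["position"],np.degrees(np.arctan2(M[1,1],M[0,1])),s["ft_force"],s["moment"],s["joint_positions"].round(2))
im=read_camera("wrist");t=read_camera("top")
cv2.imwrite("pics/w4.png",np.vstack([im[:300,:],cv2.resize(t[133:233,153:253],(300,300),interpolation=cv2.INTER_CUBIC)[:,:,:] if 0 else cv2.copyMakeBorder(cv2.resize(t[133:233,153:253],(300,300),interpolation=cv2.INTER_CUBIC),0,0,0,260,cv2.BORDER_CONSTANT)])[:,:,::-1])
E
```

```text
t: 7.05
position: [556.0, 219.8, 323.1]
tool_rot: [0.693, 0.721, -0.0, 0.0]
ft_force: [0.3, 0.3, -4.4]
gripper_width: 0.293
finger_force: 40.0
[555.95211088 219.82567877 323.13356006] 2.250897068833329 [ 0.25390774  0.29217319 -4.4149508 ] [-0.1292727   0.08149109 -0.00384119] [-0.81  0.48  0.49  1.78 -0.27  0.95 -0.18]
```

View pics/w4.png

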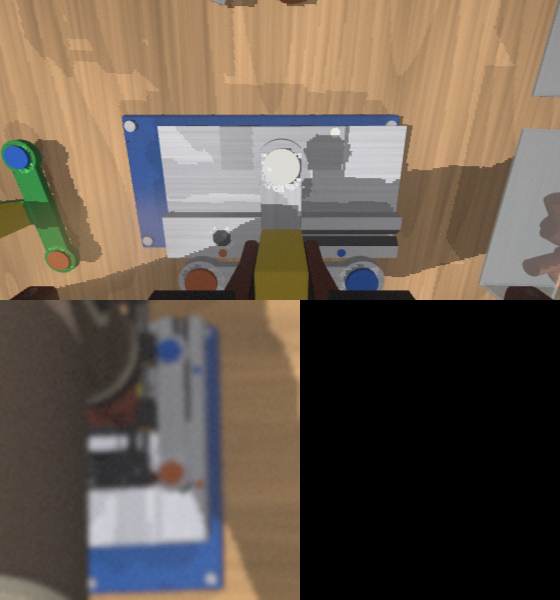

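Run:
```python
from h import *
s=monitor.sense();im=cv2.imread("pics/w4.png")[:300,:,::-1];g=cv2.cvtColor(im,cv2.COLOR_RGB2GRAY)
R=lambda p,z:ray("wrist",p,z,s).round(1)
m=(g[225:250,210:235]<75).astype(np.uint8);n,l,st,c=cv2.connectedComponentsWithStats(m);i=1+np.argmax(st[1:,4]);cc=c[i]+[210,225];print(cc,st[i]);C=R(cc,60);print("cone",C)
M=yaw(s);x,y=M[:,0],M[:,1]
k,b,w=[R(p,129.5) for p in((200.5,282),(361.5,282),(281,167))]
print("plate marks",k,b,w,np.linalg.norm(k-b)); h=s["position"]
for p in(k,b,w): print("rel TCP toolxy",((p-h)@x).round(1),((p-h)@y).round(1))
d=C-h;print("cone rel TCP",(d@x).round(1),(d@y).round(1),"need move tool", ((d@x)+27).round(1),((d@y)+55).round(1))
for p in((222,253),(341,253),(130,126),(391,125)):print(R(p,60 if p[1]>200 else 23))
```

```text
[224.49333333 240.94666667] [ 8  9 12 12 75]
cone [505.4 190.9  60. ]
plate marks [501.9 191.8 129.5] [612.3 196.2 129.5] [553.9 273.4 129.5] 110.48764636827049
rel TCP toolxy -26.3 -55.2
rel TCP toolxy -26.3 55.3
rel TCP toolxy 53.2 0.0
cone rel TCP -27.3 -51.7 need move tool -0.3 3.3
[502.9 178.5  60. ]
[613.3 182.9  60. ]
[412.7 287.2  23. ]
[655.4 297.8  23. ]
```

Yaw matches (deck edges run horizontal in the wrist view). The feet are within about 1.5 mm of their seats by sight, so I'll lower to just above the land and then step down while feeling.

```bash
python3 -m handwheel '[[[0.001,0.001,0.01],0,0.01],[[0,0,0.015],0,0.01],[[0,0,0.01],0,0.01],[[0,0,0.006],0,0.01],[[0,0,0],0,0.01]]' >/dev/null
python3 -m handwheel '[[[0,0,0],0,0.01],[[0,0,0],0,0.01],[[0,0,0],0,0.01]]'
python3 -m handwheel '[[[0,0,0.001],0,0.01],[[0,0,0],0,0.01],[[0,0,0],0,0.01]]'
python3 -m handwheel '[[[0,0,0.001],0,0.01],[[0,0,0],0,0.01],[[0,0,0],0,0.01]]'
python3 -m handwheel '[[[0,0,0.001],0,0.01],[[0,0,0],0,0.01],[[0,0,0],0,0.01]]'
python3 -c "
from h import *
s=monitor.sense();print(s['position'],s['ft_force'],s['moment'])"
```

```text
t: 7.95
position: [556.8, 223.1, 282.7]
tool_rot: [0.692, 0.722, 0.0, 0.0]
ft_force: [0.1, 0.4, -3.8]
gripper_width: 0.293
finger_force: 40.0
t: 8.25
position: [556.6, 223.0, 281.3]
tool_rot: [0.692, 0.722, 0.0, 0.0]
ft_force: [-0.5, -0.4, -4.0]
gripper_width: 0.298
finger_force: 40.0
t: 8.55
position: [556.6, 223.0, 280.2]
tool_rot: [0.692, 0.722, -0.0, -0.0]
ft_force: [0.3, 0.3, -3.5]
gripper_width: 0.296
finger_force: 40.0
t: 8.85
position: [556.6, 223.0, 279.1]
tool_rot: [0.692, 0.722, -0.0, -0.0]
ft_force: [0.5, -1.2, -5.1]
gripper_width: 0.294
finger_force: 40.0
[556.58851949 223.01354519 279.14892792] [ 0.45411457 -1.19515144 -5.1404417 ] [-0.05226666  0.01142881  0.00609368]
```

```bash
python3 -m handwheel '[[[-0.001,0,0],0,0.01],[[0,0,0.001],0,0.01],[[0,0,0],0,0.01],[[0,0,0],0,0.01]]'
for i in 1; do python3 -m handwheel '[[[0,0,0.001],0,0.01],[[0,0,0],0,0.01],[[0,0,0],0,0.01]]'; python3 -m handwheel '[[[0,0,0.001],0,0.01],[[0,0,0],0,0.01],[[0,0,0],0,0.01]]'; done
python3 -m handwheel '[[[0,0,0.001],0,0.01],[[0,0,0],0,0.01],[[0,0,0],0,0.01]]'
python3 -c "
from h import *
s=monitor.sense();print(s['position'],s['ft_force'],s['moment'])"
```

```text
t: 9.25
position: [556.6, 222.0, 278.2]
tool_rot: [0.692, 0.722, -0.0, -0.0]
ft_force: [0.1, -0.3, -4.1]
gripper_width: 0.298
finger_force: 40.0
t: 9.55
position: [556.6, 222.0, 277.2]
tool_rot: [0.692, 0.722, -0.0, -0.0]
ft_force: [0.5, 0.6, -2.9]
gripper_width: 0.295
finger_force: 40.0
t: 9.85
position: [556.6, 222.0, 276.2]
tool_rot: [0.692, 0.722, -0.0, -0.0]
ft_force: [-0.5, -0.6, -4.3]
gripper_width: 0.293
finger_force: 40.0
t: 10.15
position: [556.7, 222.0, 275.2]
tool_rot: [0.692, 0.722, -0.0, -0.0]
ft_force: [-0.2, 1.0, -4.2]
gripper_width: 0.293
finger_force: 40.0
[556.6542938  222.00660677 275.19601219] [-0.20038115  1.00836085 -4.24653646] [-0.0374343   0.04106431 -0.04184987]
```

Already 4 mm below land height with no contact, so the feet are inside the cone and groove. Continuing down.

```bash
python3 -m handwheel '[[[0,0,0.001],0,0.01],[[0,0,0],0,0.01],[[0,0,0],0,0.01]]'
python3 -m handwheel '[[[0,0,0.001],0,0.01],[[0,0,0],0,0.01],[[0,0,0],0,0.01]]'
python3 -m handwheel '[[[0,0,0.001],0,0.01],[[0,0,0],0,0.01],[[0,0,0],0,0.01]]'
python3 -m handwheel '[[[0,0,0.001],0,0.01],[[0,0,0],0,0.01],[[0,0,0],0,0.01]]'
python3 -c "
from h import *
s=monitor.sense();print(s['position'],s['ft_force'],s['moment'])"
```

```text
t: 10.45
position: [556.7, 222.0, 274.3]
tool_rot: [0.692, 0.722, 0.0, -0.0]
ft_force: [-0.2, 0.9, -3.0]
gripper_width: 0.293
finger_force: 40.0
t: 10.75
position: [556.7, 222.0, 273.3]
tool_rot: [0.692, 0.722, 0.0, -0.0]
ft_force: [-0.5, 1.3, -1.8]
gripper_width: 0.296
finger_force: 40.0
t: 11.05
position: [556.7, 222.0, 272.3]
tool_rot: [0.692, 0.722, 0.0, -0.0]
ft_force: [-1.2, 0.1, -1.1]
gripper_width: 0.293
finger_force: 40.0
t: 11.35
position: [556.7, 222.1, 271.3]
tool_rot: [0.692, 0.722, 0.0, -0.0]
ft_force: [-1.3, 0.6, 0.1]
gripper_width: 0.292
finger_force: 40.0
[556.67511106 222.06638196 271.29849747] [-1.30425769  0.60153485  0.14715599] [-0.11281407  0.54294036 -0.03573565]
```

Contact at about TCP z 274.7, then the springs take up at 1.2 N/mm: seated, with roughly zero net load. I'll release lightly so the feet self-centre, then look.

```bash
python3 -m handwheel '[[[0,0,0],0,0.05],[[0,0,0],0,0.05],[[0,0,0],0,0.05],[[0,0,0],0,0.05],[[0,0,0],0,0.05]]' 10
python3 - <<'E'
from h import *
s=monitor.sense();print(s['position'],s['ft_force'],s['moment'])
im=read_camera("wrist");cv2.imwrite("pics/w5.png",im[:,:,::-1])
R=lambda p,z:ray("wrist",p,z,s).round(1)
x,y=yaw(s)[:,0],yaw(s)[:,1]
for n,lo,hi in(("blue",(105,120,60),(125,255,255)),("cop",(3,100,80),(14,255,255))):
    for b in blobs(im,lo,hi,40):
        if 150<b[0][1]<310 and 150<b[0][0]<420:
            p=R(b[0],78);print(n,b[0],b[1],p,((p-s["position"])@x).round(1),((p-s["position"])@y).round(1))
E
```

```text
t: 11.85
position: [556.7, 222.0, 271.3]
tool_rot: [0.692, 0.722, 0.0, 0.0]
ft_force: [-1.5, 0.2, -0.2]
gripper_width: 0.573
finger_force: 0.0
[556.71104968 222.04198849 271.27728158] [-1.4582928   0.15144427 -0.16378252] [-0.05869959  0.00408195  0.05702816]
blue [366.6 278.4] 356 [616.  201.4  78. ] -23.1 58.3
cop [195.  278.5] 365 [499.2 196.5  78. ] -23.1 -58.6
```

View pics/w5.png

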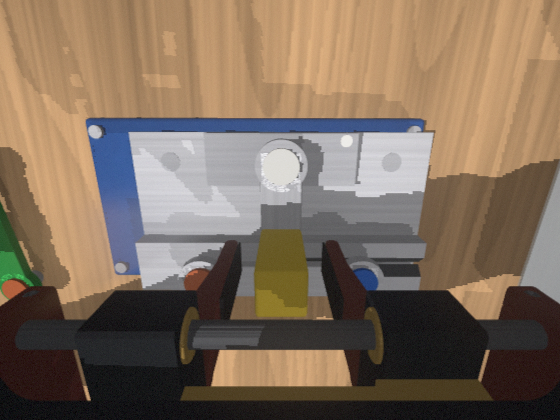

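The plate sits with its feet in the seats and the post is square between the open fingers (copper mark at (200,279), blue at (363,279), white at (281,166)). Regrip softly, then press.

```bash
python3 -m handwheel '[[[0,0,0],0,0.035],[[0,0,0],0,0.03],[[0,0,0],0,0.027],[[0,0,0],0,0.02],[[0,0,0],0,0.01]]' 5 
python3 -m handwheel '[[[0,0,0],0,0.01],[[0,0,0],0,0.01],[[0,0,0],0,0.01],[[0,0,0],0,0.01]]' 40
python3 -m handwheel '[[[0,0,0.001],0,0.01],[[0,0,0.001],0,0.01],[[0,0,0.001],0,0.01],[[0,0,0],0,0.01],[[0,0,0],0,0.01]]'
python3 -c "
from h import *
s=monitor.sense();print(s['position'],s['ft_force'],s['moment'])"
```

```text
t: 12.4
position: [556.6, 222.0, 271.2]
tool_rot: [0.692, 0.722, -0.0, -0.0]
ft_force: [0.5, 0.5, -0.0]
gripper_width: 0.297
finger_force: 5.0
t: 12.8
position: [556.6, 222.0, 271.2]
tool_rot: [0.692, 0.722, -0.0, -0.0]
ft_force: [-0.1, 0.1, -0.1]
gripper_width: 0.296
finger_force: 40.0
t: 13.3
position: [556.7, 222.0, 268.3]
tool_rot: [0.692, 0.722, 0.0, -0.0]
ft_force: [-1.1, 0.2, 3.4]
gripper_width: 0.294
finger_force: 40.0
[556.65501886 222.02609386 268.335058  ] [-1.12453169  0.17174541  3.4241061 ] [-0.12715261  0.52192413 -0.06394561]
```

```bash
python3 -m handwheel '[[[0,0,0.001],0,0.01],[[0,0,0.001],0,0.01],[[0,0,0.0008],0,0.01],[[0,0,0],0,0.01],[[0,0,0],0,0.01]]'
python3 -m handwheel '[[[0,0,0],0,0.01],[[0,0,0],0,0.01],[[0,0,0],0,0.01],[[0,0,0],0,0.01]]'
python3 - <<'E'
from h import *
s=monitor.sense();print(s['position'],s['ft_force'],s['moment'])
im=read_camera("scene");cv2.imwrite("pics/s6.png",cv2.resize(im[215:335,290:410],(480,480),interpolation=cv2.INTER_CUBIC)[:,:,::-1])
E
```

```text
t: 13.8
position: [556.7, 222.0, 265.7]
tool_rot: [0.692, 0.722, 0.0, -0.0]
ft_force: [-1.8, -0.1, 6.7]
gripper_width: 0.295
finger_force: 40.0
t: 14.2
position: [556.7, 222.0, 265.7]
tool_rot: [0.692, 0.722, 0.0, -0.0]
ft_force: [-1.8, -0.9, 5.6]
gripper_width: 0.294
finger_force: 40.0
[556.66561023 222.00611826 265.69865625] [-1.79799999 -0.8809549   5.64335283] [-0.20885002  0.76933036 -0.07526814]
```

View pics/s6.png

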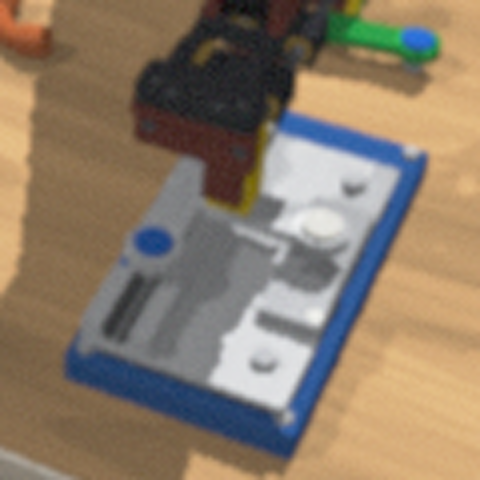

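Pressed to about 9 mm (roughly 10 N on the feet), held 0.6 s; the view shows the plate level, with white over the pad. I'll ease up to the rest height, open and withdraw.

```bash
python3 -m handwheel '[[[0,0,-0.002],0,0.01],[[0,0,-0.002],0,0.01],[[0,0,-0.0015],0,0.01],[[0,0,0],0,0.01],[[0,0,0],0,0.01]]'
python3 -m handwheel '[[[0,0,0],0,0.04],[[0,0,0],0,0.06],[[0,0,0],0,0.06],[[0,0,0],0,0.06],[[0,0,0],0,0.06]]' 10
python3 -m handwheel '[[[0,0,-0.01],0,0.06],[[0,0,-0.02],0,0.06],[[0,0,-0.03],0,0.06],[[0,0,-0.03],0,0.06],[[0,0,-0.02],0,0.06]]'
python3 -m handwheel '[[[0,0,0],0,0.06],[[0,0,0],0,0.06],[[0,0,0],0,0.06]]'
python3 - <<'E'
from h import *
s=monitor.sense();print(s['position'],s['ft_force'])
im=read_camera("wrist");cv2.imwrite("pics/w7.png",im[:,:,::-1])
for n,lo,hi in(("blue",(105,120,60),(125,255,255)),("cop",(3,100,80),(14,255,255))):
    for b in blobs(im,lo,hi,60):
        if 150<b[0][1]<310 and 150<b[0][0]<420:print(n,b[0],b[1],ray("wrist",b[0],82,s).round(1))
E
```

```text
t: 14.75
position: [556.6, 222.0, 270.7]
tool_rot: [0.692, 0.722, -0.0, 0.0]
ft_force: [-1.0, -0.2, 0.5]
gripper_width: 0.293
finger_force: 40.0
t: 15.25
position: [556.7, 222.0, 270.9]
tool_rot: [0.692, 0.722, 0.0, 0.0]
ft_force: [0.2, 0.3, 0.2]
gripper_width: 0.671
finger_force: 0.0
t: 15.75
position: [557.0, 221.8, 383.9]
tool_rot: [0.692, 0.722, 0.001, 0.0]
ft_force: [-0.3, -0.5, -0.2]
gripper_width: 0.682
finger_force: 0.0
t: 16.05
position: [556.2, 222.0, 380.0]
tool_rot: [0.692, 0.722, -0.001, -0.0]
ft_force: [-1.5, -0.5, -0.0]
gripper_width: 0.684
finger_force: 0.0
[556.24521142 222.00011925 379.95685811] [-1.47545482 -0.54407808 -0.02379438]
blue [334.6 224.7] 323 [611.9 199.2  82. ]
cop [228.7 224.6] 315 [503.3 194.6  82. ]
```

View pics/w7.png

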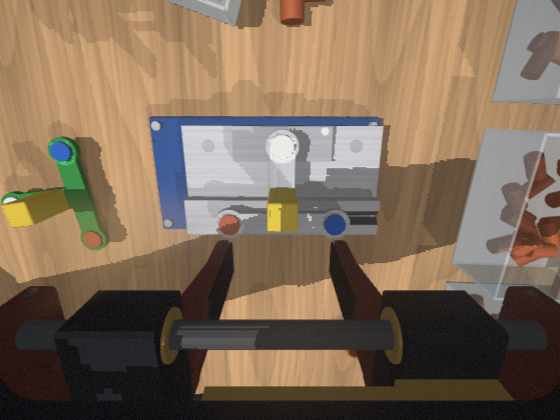

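The plate sits alone, square to the deck. Mark spacing fits ball centres near 60 mm, the seated height under its own weight, and the fingers are clear.

```bash
python3 -c "
from rig import ticket
print(ticket.hand_in())"
```

```text
the job is handed in; nothing more can be done
None
```

The job is handed in, with no verdict shown: the gauge plate went straight into its seats by sight and light lowering (no groove slide was needed), was pressed about 9 mm with roughly 10 N on its feet, and was left free and level at about 16 s.

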